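Clamp the lid of the fittings canister

ROBOT

A 6-joint arm with a two-finger parallel gripper is mounted at the origin on the work surface. World frame = base frame: x ahead of the robot, y to its left, z up, the work surface at z = 0. Lengths are in m, angles in rad, forces in N, time in s.
With the tool pointing down it reaches from about 0.35 to 0.85 m from the base axis. Payload 8.1 kg.
Tool frame: the origin (TCP) lies at the very end of the fingers, on their centre line; the grasp point (between the pads) lies 19 mm behind it (manip.hold_point_z is the distance from the TCP to the grasp point, in m); x points along the fingers, y is the direction in which the jaws open and shut, and the axes are right-handed (so a half turn about x gives the same grasp; the last joint's range is limited). The gripper opens to 93 mm and grips with 3 to 60 N. Pads are 15 mm wide; open, the fingers measure 128 mm over their backs; the gripper's body (75 mm by 188 mm) begins 65 mm behind the grasp point.
Start: joints at [-1.238, 0.13, 1.488, -0, 1.523, -0.085], TCP at [0.243, -0.548, 0.219] pointing down, gripper open.
Joint ranges: [-2.96, 2.96], [-0.89, 2.26], [0.02, 2.5], [-1.34, 4.48], [0, 2.73], [-2.66, 2.66]. Speed limits (rad/s): [2.39, 2.39, 2.79, 3.14, 3.14, 3.14].

INTERFACE

Orientations are given as a rotation vector (axis times angle).
In Python, from cell import manip gives the robot as it stands.
- The arm moves only by the shell command python3 -m inch 'ROWS'. ROWS is JSON, a list of rows, each a list of 3 entries, a list of its own where there are three numbers: the closure, from 0 (fully open) to 1 (shut), then the shift along the tool's x, y, z in cm, then the turn about the tool's x in rad. A call has 1 to 20 rows; each row shifts and turns the commanded pose from where the row before left it, along the tool's axes as they then stand; what a row does not reach is not made up. A row lasts 1/10 s, in which the tool goes at most 50 mm and 8.59 degrees, less where a joint would pass 70% of its speed; a pose out of reach is approached as far as the arm can. A call with a gripper value outside its range is refused whole. The fingers move at their own pace and stop on an object; the grip force is fixed at half the most. Time passes only in rows, so rows that do not move let the fingers close. It gives the time, the measured TCP pose, the force and the opening at its end, in the units of the state.
- manip.read_state(): the state, without advancing time (a new reading comes with each control period).
- manip.get_image(name): name is "scene" or "top"; returns (picture, depth): 384x512x3 uint8, red, green, blue; 384x512 float32, m along the optical axis (not along the pixel's ray), 0 where there is no reading.
- manip.camera_params(name): a dict with "camera_matrix" (3x3 intrinsics, pixels), "distortion" ([k1, k2, p1, p2, k3] as OpenCV has them; the pictures are not rectified), "xyz" and "orientation" of the camera in the world. Camera axes: x right, y up, looking along -z (the intrinsics and any distortion apply to the point x, -y, -z); pixel columns grow to the right and rows downward; lengths in m; the calibration is good to about 2 mm. A picture is of the moment at which its call begins. camera_params takes no time and is no camera call.
- manip.close_job(): hands the job in, once; it reports no verdict.
The state is a dict: "t": time; "joint_pos": joint angles; "qvel": joint speeds; "effort": joint torques, N m; "position": TCP position; "orientation": TCP orientation; "contact_force": force on the tool from outside, world axes, zero at the start; "wrist_torque": the same for the moment, N m; "opening": finger opening in m.
Only numpy, scipy, OpenCV 4.12 (cv2) and the standard library are available. Lean on these libraries where they do the work, as an engineer would, in place of code of your own. Each camera call takes 0.05 s, during which the arm holds its last target.

TASK

Two clip-top metal canisters stand on the bench among the pipe fittings; only one of them has its lid on. Swing that canister's wire bail up and over its lid, past the upright, until it snaps down and lies clamped on the lid, on the side opposite to where it hangs now, with the lid still seated square on the canister, and let go.

Things in the scene. Friction and masses are not known exactly. Their poses are not given: they have to be found in the camera images.
- clasp_pivot (a point): Mid-point of the bail's hinge axis, in the lidded canister: 15 mm to -x of its centre line, 50 mm above the bench. y = hinge axis, z = up; the bail starts on the -x side and ends on the +x side. The canister, bolted down by a 120 x 100 mm foot plate, is an aluminium cylinder 80 mm across, rim 128.5 mm high. An identical one, lidless, its bail also swung out, half full, stands 180 mm or more away.
- clasp (a joint): Bail angle, rad: 0 = start, swung out 52 degrees from upright to -x; 0.91 = upright; about 1.28 = clamped on the lid, 21 degrees past upright to +x. An over-centre spring pushes it away from upright to the side it is on: about 2 N at the grip at the start, 2.5 N half-way up, none upright, 2 N clamped. Let go over 8 degrees past upright, it snaps down by itself if nothing is in its way.
- clasp_grip (a point): Middle of the grip at the bail's outer end: a black rubber sleeve along y, 10 mm thick, 36 mm long, on a 40 mm wide wire loop; to be pinched across x. At joint angle q it is 128*sin(q-0.91) mm along x and 128*cos(q-0.91) mm above clasp_pivot (129 mm above the bench at the start). The bail is a U of 5 mm wire, 110 mm between its legs; its rubber-sleeved clamp bar lies 28 mm inward of the grip.
- lid_mid (a point): Centre of the loose lid on the lidded canister: a flat aluminium disc 88 mm across, 9.5 mm thick, with an 18 mm boss 2 mm high on top; under it a rubber plug 64 mm across, 8 mm deep in the 72 mm mouth; 150 g. The point is 2.5 mm above the disc's underside and 7 mm below its top; when seated it is 81 mm above and 15 mm to +x of clasp_pivot, on the canister's centre line. z = lid's up axis.
Things that resemble listed ones, but are neither listed nor needed, are in the scene too. What is shaped like the part that bears lid_mid but green is not meant.

How it is judged:
At the end, for the whole second after the job is handed in: The bail of the lidded canister is at rest more than about 13 degrees past upright (joint above 1.13 rad), down on the lid; the lid is seated: within 10 mm of the canister's centre line each way, within about 5 mm of its seated height and tilted less than about 6 degrees (value of joint clasp above 1.13 rad and velocity of joint clasp below 0.1 rad/s and x of lid_mid in the frame of clasp_pivot between 0.005 and 0.025 m and y of lid_mid in the frame of clasp_pivot between -0.01 and 0.01 m and z of lid_mid in the frame of clasp_pivot between 0.076 and 0.086 m and angle between lid_mid's own z axis and vertical below 0.1 rad); the robot touches nothing.
It also fails if it takes over 32 s, if anything falls off the work surface, if the arm or the gripper's body presses on something with over 40 N, if the wrist force passes 120 N, or if a joint passes its speed limit or range.

## Working session

There is one attempt and no reset: what is moved stays moved. The work goes in short steps, Python scripts to look and compute and a shell command to move; the robot and the scene stay as the last step left them, time stands still between calls to the robot, and variables do not carry over. Pictures are saved under pics/ and viewed, and the job is handed in when it is done.

```bash
ls; mkdir -p pics
cat > h.py <<'E'
import numpy as np,cv2
from cell import manip
from scipy.spatial.transform import Rotation as R
def grab(n):
    im,d=manip.get_image(n); p=manip.camera_params(n); np.savez(n+'.npz',im=im,d=d)
    return im,d,p
def world(n,d,us=None):
    p=manip.camera_params(n);K=np.array(p['camera_matrix']);D=np.array(p['distortion'],float)
    h,w=d.shape;v,u=np.mgrid[:h,:w];pts=np.stack([u,v],-1).reshape(-1,1,2).astype(float)
    q=cv2.undistortPoints(pts,K,D).reshape(h,w,2)
    c=np.stack([q[...,0]*d,-q[...,1]*d,-d],-1)
    o=np.array(p['orientation'],float)
    Rm=R.from_rotvec(o).as_matrix() if o.shape==(3,) else o
    return c@Rm.T+np.array(p['xyz'])
E
python3 - <<'E'
from h import *
print(manip.read_state())
for n in('scene','top'):
    im,d,p=grab(n);print(p);cv2.imwrite(f'pics/{n}0.png',cv2.resize(im[...,::-1],(768,576)))
E
```

```text
pics
{'t': 0.0, 'joint_pos': array([-1.23844416e+00,  1.31157201e-01,  1.48925484e+00,  8.20671412e-06,
        1.52299674e+00, -8.54199603e-02]), 'qvel': array([ 2.59068746e-05, -6.56816512e-04, -1.51091985e-03,  6.93304972e-04,
        8.76338890e-04,  3.44708316e-04]), 'effort': array([ 8.05003356e-05, -5.59839606e+01, -4.91750693e+01,  7.71704852e-02,
        3.57967685e-02, -1.49921252e-04]), 'position': array([ 0.24326428, -0.54786096,  0.21760323]), 'orientation': array([ 1.99156945,  0.42405117, -1.99200827]), 'contact_force': array([-0.24305449,  0.26765251,  0.82743743]), 'wrist_torque': array([-0.00886405, -0.0204982 , -0.06863553]), 'opening': 0.09289951951424055}
{'camera_matrix': array([[420.4409047 ,   0.        , 252.77971081],
       [  0.        , 420.4409047 , 191.32359261],
       [  0.        ,   0.        ,   1.        ]]), 'distortion': array([0.05046419, 0.        , 0.        , 0.        , 0.        ]), 'xyz': array([ 0.975072  , -0.46765739,  0.70366529]), 'orientation': array([0.77358651, 0.2802758 , 0.6526826 ])}
{'camera_matrix': array([[425.71056674,   0.        , 257.97023173],
       [  0.        , 425.71056674, 194.81813094],
       [  0.        ,   0.        ,   1.        ]]), 'distortion': array([-0.06748784,  0.        ,  0.        ,  0.        ,  0.        ]), 'xyz': array([0.52362336, 0.0042773 , 1.0931786 ]), 'orientation': array([ 0.06691304, -0.02731194, -1.56798613])}
```

View pics/scene0.png

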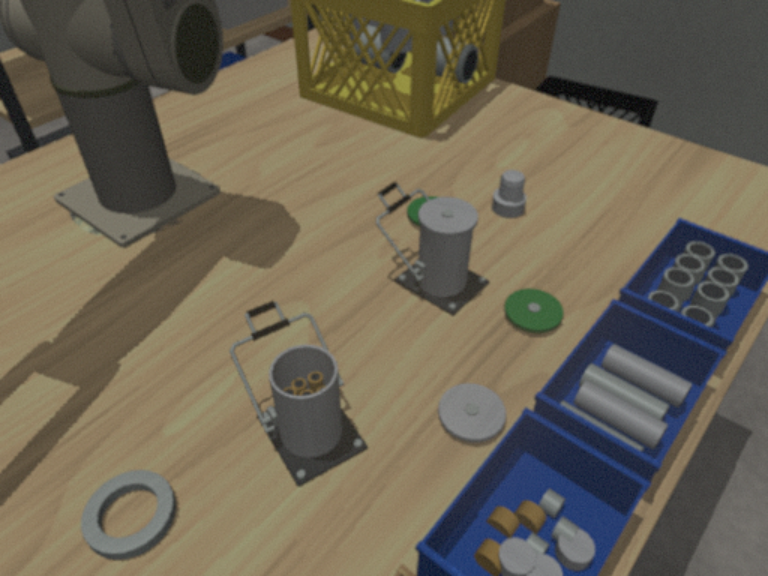

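View pics/top0.png

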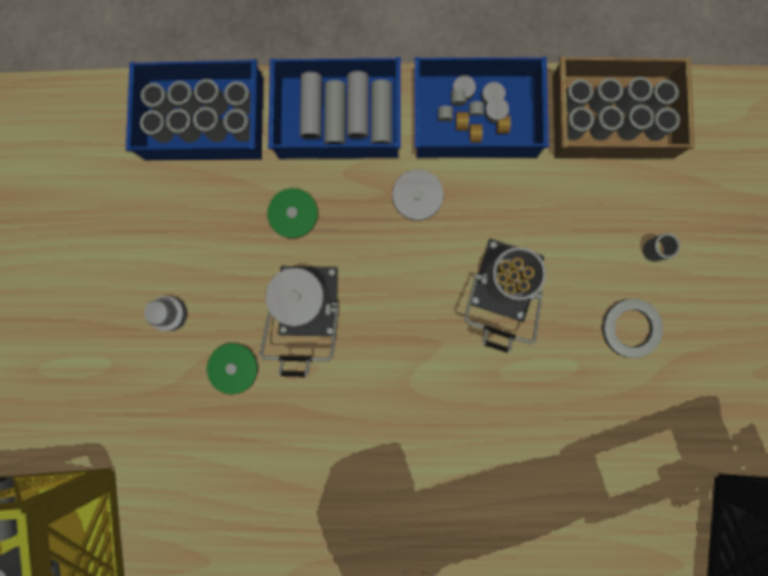

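Both images show two canisters. The one at top (295,297) / scene (447,245) carries a flat metal lid with a boss. The one at top (518,273) / scene (307,400) is open, with rings inside, so the first is the one meant. I'll confirm it in a crop and measure it.

Run:
```python
from h import *
z=np.load('top.npz');im,d=z['im'],z['d'];W=world('top',d)
s=np.load('scene.npz');ims,ds=s['im'],s['d'];S=world('scene',ds)
a=cv2.resize(im[160:270,150:260,::-1],(500,500),interpolation=2);b=cv2.resize(ims[105:215,235:345,::-1],(500,500),interpolation=2)
cv2.imwrite('pics/crop0.png',np.hstack([a,b])[:, :][::1,::1] if 0 else cv2.resize(np.hstack([a,b]),(800,400)))
m0=(W[...,0]>.2)&(W[...,0]<.75)&(W[...,1]>.0)&(W[...,1]<.4)
m=np.zeros(d.shape,bool);m[155:260,165:235]=True
L=W[m&(W[...,2]>.131)&(W[...,2]<.150)]
for lo,hi in((.131,.143),(.143,.155)):
    q=W[m&(W[...,2]>lo)&(W[...,2]<hi)];print('top',lo,len(q),q.mean(0) if len(q) else '',q.min(0) if len(q) else '',q.max(0) if len(q) else '')
ms=np.zeros(d.shape,bool);ms[100:215,235:345]=True
for lo,hi in((.115,.125),(.125,.132),(.132,.143),(.143,.155)):
    q=S[ms&(S[...,2]>lo)&(S[...,2]<hi)];print('scene',lo,len(q),q.mean(0) if len(q) else '',q.min(0) if len(q) else '',q.max(0) if len(q) else '')
# dark grip pixels
for n,I,P,mm in(('top',im,W,m),('scene',ims,S,ms)):
    k=mm&(I.max(-1)<60)&(P[...,2]>.08)
    for v,u in np.argwhere(k)[::3]: print(n,u,v,P[v,u].round(4))
```

```text
top 0.131 1229 [0.5693554  0.16824699 0.13852062] [0.45611032 0.12520106 0.13111736] [0.61947863 0.212174   0.14288375]
top 0.143 10 [0.57781825 0.16124162 0.14364781] [0.55313703 0.14301528 0.14315836] [0.607102   0.17902906 0.1443968 ]
scene 0.115 188 [0.55126887 0.1518719  0.11913022] [0.46145805 0.12802503 0.11500245] [0.61458987 0.19665632 0.12494282]
scene 0.125 88 [0.53970019 0.15295374 0.12884193] [0.45561332 0.12660378 0.12501555] [0.61897109 0.19253471 0.13198573]
scene 0.132 841 [0.57343697 0.16656025 0.13767622] [0.45582126 0.1272663  0.13205604] [0.62004367 0.21373714 0.14213838]
scene 0.143 0   
top 215 190 [0.5958 0.1327 0.0812]
top 216 197 [0.5788 0.1298 0.0847]
top 216 200 [0.5718 0.1299 0.0826]
top 215 205 [0.5595 0.1308 0.0941]
top 214 207 [0.5547 0.1329 0.0955]
top 213 209 [0.5502 0.1363 0.0873]
top 210 212 [0.5431 0.1439 0.084 ]
top 190 237 [0.4848 0.1852 0.116 ]
top 193 237 [0.4848 0.1785 0.1148]
top 196 237 [0.485  0.171  0.1178]
top 199 237 [0.4851 0.164  0.1183]
top 187 238 [0.4826 0.1917 0.1183]
top 190 238 [0.4825 0.1856 0.114 ]
top 193 238 [0.4826 0.1783 0
[... 1028 characters left out ...]
ene 262 124 [0.4627 0.1837 0.1307]
scene 260 125 [0.4622 0.1768 0.1314]
scene 257 126 [0.459  0.1696 0.131 ]
scene 255 127 [0.4603 0.1606 0.1337]
scene 258 127 [0.464  0.1671 0.1318]
scene 256 128 [0.4632 0.1608 0.1321]
scene 270 131 [0.4835 0.1884 0.1176]
scene 269 132 [0.483  0.1852 0.1162]
scene 272 132 [0.4863 0.1926 0.1136]
scene 269 133 [0.4871 0.1799 0.1182]
scene 267 134 [0.484  0.1763 0.1159]
scene 264 135 [0.4821 0.1673 0.1171]
scene 267 135 [0.4848 0.1754 0.1138]
scene 264 136 [0.4821 0.1674 0.1142]
scene 267 136 [0.4858 0.1742 0.1121]
scene 264 137 [0.4827 0.1667 0.1121]
scene 261 138 [0.4828 0.1552 0.1157]
scene 259 139 [0.4814 0.1496 0.1154]
scene 262 139 [0.4844 0.157  0.1126]
```

View pics/crop0.png

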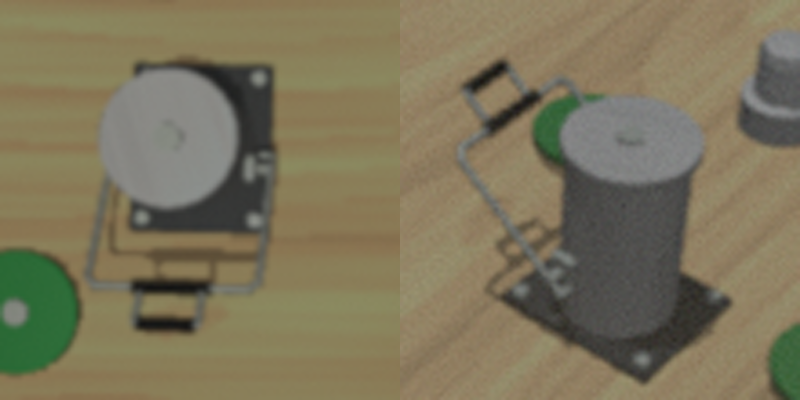

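```bash
cat >> h.py <<'E'
def tool(target=None):
    s=manip.read_state();Rm=R.from_rotvec(s['orientation']).as_matrix()
    print('t',s['t'],'pos',s['position'].round(4),'open',round(s['opening'],4),'F',s['contact_force'].round(2),'j',s['joint_pos'].round(2));print(Rm.round(4))
    if target is not None: print('shift tool cm',(Rm.T@(np.array(target)-s['position'])*100).round(2))
    return s,Rm
E
python3 - <<'E'
from h import *
for n in('top','scene'):
    z=np.load(n+'.npz');W=world(n,z['d'])
    k=(abs(W[...,2]-.138)<.0035)&(W[...,0]>.515)&(W[...,0]<.64)&(abs(W[...,1]-.169)<.06)
    c,r=cv2.minEnclosingCircle((W[k][:,:2]*1000).astype(np.float32));q=W[k];print(n,c,r,q.mean(0),np.percentile(q,[1,99],axis=0).mean(0))
s,Rm=tool([.4595,.168,.30])
y=Rm[:,1];print('angle of tool y in xy',np.degrees(np.arctan2(y[1],y[0])))
E
```

```text
top (575.4755859375, 168.64854431152344) 44.04848098754883 [0.57517975 0.16815533 0.13855325] [0.57572787 0.16824361 0.13824656]
scene (576.294189453125, 170.56700134277344) 44.95944595336914 [0.57701804 0.16749114 0.13803361] [0.57625972 0.16977272 0.13783666]
t 0.1 pos [ 0.2433 -0.5479  0.2177] open 0.093 F [-1.04 -0.37 -0.34] j [-1.24  0.13  1.49  0.    1.52 -0.09]
[[-5.000e-04  4.058e-01 -9.140e-01]
 [ 1.500e-03 -9.140e-01 -4.058e-01]
 [-1.000e+00 -1.600e-03 -2.000e-04]]
shift tool cm [ -8.13 -56.67 -48.81]
angle of tool y in xy -66.06149317533689
```

```bash
python3 -m inch '[[0.45,[-4,0,0],0],[0.45,[-4,0,0],0],[0.45,[0,-2,-1.8],0],[0.45,[0,-3.5,-3],0],[0.45,[0,-3.5,-3],0],[0.45,[0,-3.5,-3],0],[0.45,[0,-3.5,-3],0],[0.45,[0,-3.5,-3],0],[0.45,[0,-3.5,-3],0],[0.45,[0,-3.5,-3],0],[0.45,[0,-3.5,-3],0],[0.45,[0,-3.5,-3],0],[0.45,[0,-3.5,-3],0],[0.45,[0,-3.5,-3],0],[0.45,[0,-3.5,-3],0],[0.45,[0,-3.5,-3],0],[0.45,[0,-3.5,-3],0]]'
python3 -m inch '[[0.45,[0,0,0],-0.115],[0.45,[0,0,0],-0.115],[0.45,[0,0,0],-0.115],[0.45,[0,0,0],-0.115],[0.45,[0,0,0],-0.115],[0.45,[0,0,0],-0.115],[0.45,[0,0,0],-0.115],[0.45,[0,0,0],-0.115],[0.45,[0,0,0],-0.115],[0.45,[0,0,0],-0.118],[0.45,[0,0,0],0]]'
python3 - <<'E'
from h import *
s,Rm=tool([.4595,.1685,.30]);y=Rm[:,1];print(np.arctan2(y[1],y[0]))
E
```

```text
t: 1.8
position: [0.4368, 0.0975, 0.2984]
orientation: [1.991, 0.422, -1.991]
contact_force: [0.6, -0.4, 0.8]
opening: 0.0512
t: 2.9
position: [0.4366, 0.0954, 0.2982]
orientation: [1.207, 1.211, -1.208]
contact_force: [-0.3, 0.2, -0.8]
opening: 0.0512
t 2.9 pos [0.4366 0.0954 0.2982] open 0.0512 F [-0.32  0.18 -0.83] j [ 0.1  -0.31  1.76  0.    1.69  0.1 ]
[[-8.0e-04  1.0e+00  1.9e-03]
 [-1.0e-04  1.9e-03 -1.0e+00]
 [-1.0e+00 -8.0e-04  1.0e-04]]
shift tool cm [-0.18  2.3  -7.3 ]
0.001932308532141906
```

```bash
python3 -m inch '[[0.45,[0,1.15,-3.65],0],[0.45,[0,1.15,-3.65],0],[0.45,[4,0,0],0],[0.45,[4,0,0],0],[0.45,[4,0,0],0],[0.45,[1.8,0,0],0],[0.45,[0,0,0],0]]'
python3 - <<'E'
from h import *
s,Rm=tool([.4595,.1685,.12])
a,_,_=grab('scene');b,_,_=grab('top')
a=cv2.resize(a[60:180,200:320,::-1],(400,400),interpolation=2);b=cv2.resize(b[160:280,140:260,::-1],(400,400),interpolation=2)
cv2.imwrite('pics/above.png',np.hstack([a,b]))
E
```

```text
t: 3.6
position: [0.4572, 0.1678, 0.1567]
orientation: [1.207, 1.211, -1.217]
contact_force: [0.4, -0.8, 1.4]
opening: 0.0516
t 3.6 pos [0.4572 0.1678 0.1567] open 0.0516 F [ 0.38 -0.76  1.39] j [ 0.25 -0.13  1.87 -0.    1.42  0.25]
[[-0.0068  1.     -0.0031]
 [-0.0017 -0.0032 -1.    ]
 [-1.     -0.0068  0.0018]]
shift tool cm [ 3.67  0.26 -0.07]
```

View pics/above.png

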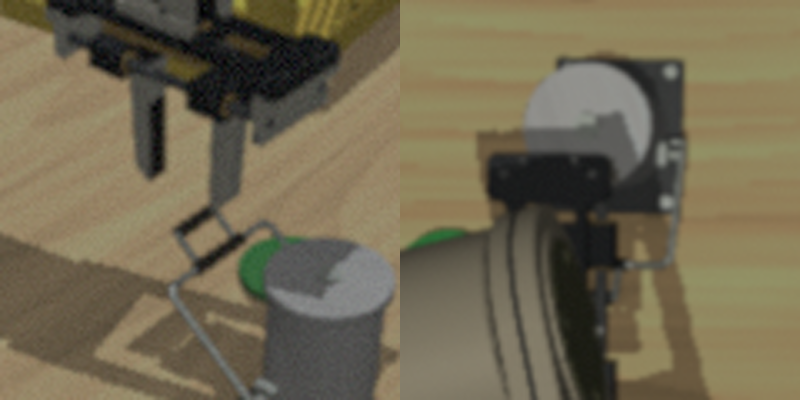

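The fingers, at about (150,120) and (225,150) in the left crop, stand either side of the grip at (195,220). Next: descend and close to a loose pinch.

```bash
python3 -m inch '[[0.45,[1.2,0.25,0],0],[0.45,[1.2,0,0],0],[0.45,[1.2,0,0],0],[0.45,[0,0,0],0],[0.6,[0,0,0],0],[0.75,[0,0,0],0],[0.85,[0,0,0],0],[0.85,[0,0,0],0],[0.85,[0,0,0],0]]'
python3 - <<'E'
from h import *
s,Rm=tool([.4595,.1685,.12])
a,_,_=grab('scene')
cv2.imwrite('pics/closed.png',cv2.resize(a[80:190,210:320,::-1],(500,500),interpolation=2))
E
```

```text
t: 4.6
position: [0.4626, 0.1685, 0.125]
orientation: [1.21, 1.209, -1.209]
contact_force: [0.2, 0.5, 0.2]
opening: 0.0169
t 4.6 pos [0.4626 0.1685 0.125 ] open 0.0169 F [0.22 0.52 0.2 ] j [ 0.25 -0.1   1.89  0.    1.35  0.25]
[[ 6.e-04  1.e+00  0.e+00]
 [ 2.e-04  0.e+00 -1.e+00]
 [-1.e+00  6.e-04 -2.e-04]]
shift tool cm [ 0.5  -0.31  0.  ]
```

View pics/closed.png

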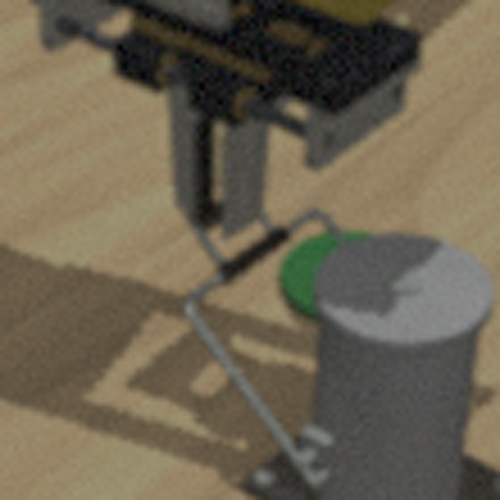

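```bash
python3 -m inch '[[0.83,[0,-0.3,0],0],[0.83,[0.4,0,0],0],[0.87,[0,0,0],0],[0.87,[0,0,0],0],[0.87,[0,0,0],0]]'
python3 - <<'E'
from h import *
s,Rm=tool([.4595,.1685,.12])
E
```

```text
t: 5.15
position: [0.4594, 0.1684, 0.1206]
orientation: [1.209, 1.209, -1.209]
contact_force: [0.8, 0.3, -0.7]
opening: 0.0124
t 5.15 pos [0.4594 0.1684 0.1206] open 0.0124 F [ 0.82  0.29 -0.68] j [ 0.25 -0.1   1.91 -0.    1.34  0.25]
[[ 1.e-04  1.e+00 -1.e-04]
 [-1.e-04 -1.e-04 -1.e+00]
 [-1.e+00  1.e-04  1.e-04]]
shift tool cm [ 0.06  0.01 -0.01]
```

Run:
```python
import numpy as np
f=np.radians(np.array([-52,-50,-47,-43,-39,-35,-31,-27,-23,-19,-15,-11,-7,-3,0,3,6,9,12,15,18]))
x=12.8*np.sin(f);z=12.8*np.cos(f)
for a,b,c in zip(np.degrees(f[1:]),np.diff(x),np.diff(z)):print(round(a),round(-c,2),round(b,2))
```

```text
-50 -0.35 0.28
-47 -0.5 0.44
-43 -0.63 0.63
-39 -0.59 0.67
-35 -0.54 0.71
-31 -0.49 0.75
-27 -0.43 0.78
-23 -0.38 0.81
-19 -0.32 0.83
-15 -0.26 0.85
-11 -0.2 0.87
-7 -0.14 0.88
-3 -0.08 0.89
0 -0.02 0.67
3 0.02 0.67
6 0.05 0.67
9 0.09 0.66
12 0.12 0.66
15 0.16 0.65
18 0.19 0.64
```

```bash
python3 -m inch '[[0.87,[-0.35,0.28,0],0],[0.87,[-0.5,0.44,0],0],[0.87,[-0.63,0.63,0],0],[0.87,[-0.59,0.67,0],0],[0.87,[-0.54,0.71,0],0],[0.87,[-0.49,0.75,0],0],[0.87,[-0.43,0.78,0],0],[0.87,[0,0,0],0]]'
python3 - <<'E'
from h import *
s,Rm=tool([.561-.128*np.sin(np.radians(27)),.1685,.041+.128*np.cos(np.radians(27))])
a,_,_=grab('scene')
cv2.imwrite('pics/mid.png',cv2.resize(a[70:190,210:330,::-1],(500,500),interpolation=2))
E
```

```text
t: 5.95
position: [0.5031, 0.1686, 0.1573]
orientation: [1.21, 1.208, -1.208]
contact_force: [-3.7, 0.2, 2.0]
opening: 0.0125
t 5.95 pos [0.5031 0.1686 0.1573] open 0.0125 F [-3.7   0.17  1.97] j [ 0.23 -0.02  1.76  0.    1.4   0.23]
[[ 1.2e-03  1.0e+00 -2.0e-04]
 [ 4.0e-04 -2.0e-04 -1.0e+00]
 [-1.0e+00  1.2e-03 -4.0e-04]]
shift tool cm [ 0.22 -0.03  0.01]
```

View pics/mid.png

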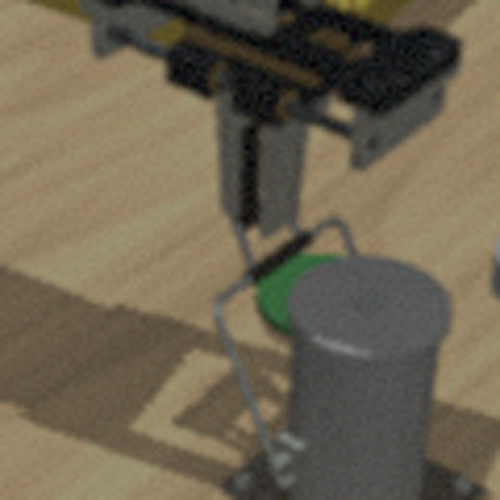

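The bail follows between the fingers (grip at about (265,215)), and the lid hasn't moved. Tips are 2 mm high, so I'll correct that and continue.

```bash
python3 -m inch '[[0.87,[-0.2,0.81,0],0],[0.87,[-0.2,0.83,0],0],[0.87,[-0.2,0.85,0],0],[0.87,[-0.2,0.87,0],0],[0.87,[-0.14,0.88,0],0],[0.87,[-0.08,0.89,0],0],[0.87,[-0.02,0.67,0],0],[0.87,[0,0,0],0]]'
python3 - <<'E'
from h import *
s,Rm=tool([.561,.1685,.041+.128])
a,_,_=grab('scene')
cv2.imwrite('pics/up.png',cv2.resize(a[60:180,220:340,::-1],(500,500),interpolation=2))
E
```

```text
t: 6.8
position: [0.561, 0.1683, 0.1662]
orientation: [1.21, 1.209, -1.209]
contact_force: [-0.2, 0.1, -0.3]
opening: 0.0123
t 6.8 pos [0.561  0.1683 0.1662] open 0.0123 F [-0.22  0.07 -0.33] j [ 0.2   0.12  1.59 -0.    1.43  0.2 ]
[[ 5.e-04  1.e+00 -4.e-04]
 [ 0.e+00 -4.e-04 -1.e+00]
 [-1.e+00  5.e-04 -0.e+00]]
shift tool cm [-0.28  0.   -0.02]
```

View pics/up.png

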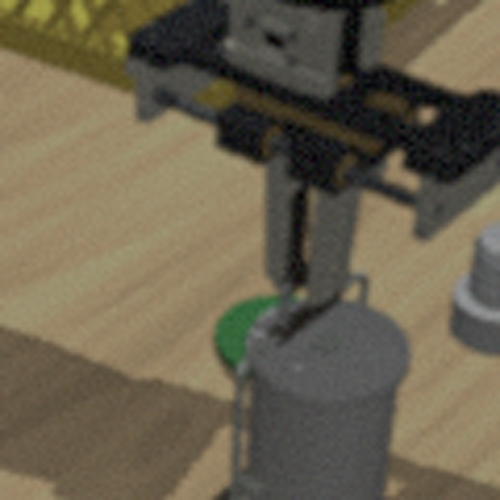

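```bash
python3 -m inch '[[0.87,[0,0.6,0],0],[0.87,[0,0.6,0],0],[0.87,[0,0.6,0],0],[0.87,[0.05,0.6,0],0],[0.87,[0.1,0.6,0],0],[0.87,[0.15,0.5,0],0],[0.87,[0,0,0],0],[0.87,[0,0,0],0]]'
python3 - <<'E'
from h import *
s,Rm=tool()
a,_,_=grab('scene')
cv2.imwrite('pics/over.png',cv2.resize(a[60:180,240:360,::-1],(500,500),interpolation=2))
E
```

```text
t: 7.65
position: [0.5953, 0.1684, 0.1634]
orientation: [1.209, 1.209, -1.209]
contact_force: [1.3, -0.7, 0.4]
opening: 0.0122
t 7.65 pos [0.5953 0.1684 0.1634] open 0.0122 F [ 1.35 -0.72  0.42] j [ 0.19  0.21  1.5  -0.    1.43  0.19]
[[ 3.e-04  1.e+00 -1.e-04]
 [-1.e-04 -1.e-04 -1.e+00]
 [-1.e+00  3.e-04  1.e-04]]
```

View pics/over.png

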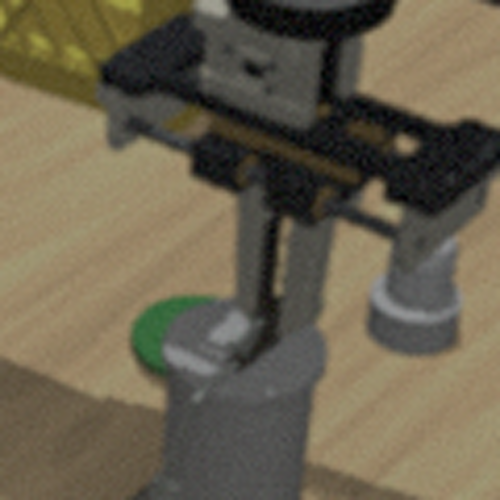

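```bash
python3 -m inch '[[0.87,[0.12,0.5,0],0],[0.87,[0.1,0.5,0],0],[0.87,[0,0,0],0],[0.75,[0,0,0],0],[0.6,[0,0,0],0],[0.5,[0,0,0],0],[0.5,[0,0,0],0]]'
python3 -m inch '[[0.5,[-1,0,0],0],[0.5,[-2,0,0],0],[0.5,[-3,0,0],0],[0.5,[-4,0,0],0],[0.5,[-2,-4,0],0],[0.5,[0,-4.5,0],0],[0.5,[0,-4.5,0],0],[0.5,[0,-4.5,0],0],[0.5,[0,-4.5,0],0],[0.5,[0,0,0],0],[0.5,[0,0,0],0]]'
python3 - <<'E'
from h import *
s,Rm=tool()
for n in('scene','top'):
    im,d,_=grab(n);W=world(n,d)
    k=(abs(W[...,2]-.138)<.004)&(W[...,0]>.515)&(W[...,0]<.64)&(abs(W[...,1]-.169)<.06)
    q=W[k];A=np.c_[q[:,:2]-q[:,:2].mean(0),np.ones(len(q))];print(n,len(q),cv2.minEnclosingCircle((q[:,:2]*1000).astype(np.float32)),'plane',np.linalg.lstsq(A,q[:,2],rcond=None)[0])
    k=(W[...,2]>.155)&(W[...,2]<.19)&(W[...,0]>.5)&(W[...,0]<.66)&(abs(W[...,1]-.169)<.06)
    print('high',len(W[k]),W[k].mean(0) if k.any() else '')
    c=im[60:180,250:370] if n=='scene' else im[140:260,140:260]
    cv2.imwrite(f'pics/{n}_end.png',cv2.resize(c[...,::-1],(400,400),interpolation=2))
cv2.imwrite('pics/end.png',np.hstack([cv2.imread('pics/scene_end.png'),cv2.imread('pics/top_end.png')]))
E
```

```text
t: 8.4
position: [0.6047, 0.1685, 0.1612]
orientation: [1.209, 1.21, -1.209]
contact_force: [-0.8, -1.1, 0.3]
opening: 0.0396
t: 9.5
position: [0.3848, 0.1687, 0.2825]
orientation: [1.211, 1.208, -1.206]
contact_force: [1.2, -0.0, 1.1]
opening: 0.0463
t 9.5 pos [0.3848 0.1687 0.2825] open 0.0463 F [ 1.16 -0.03  1.11] j [ 0.29 -0.39  1.85 -0.    1.68  0.29]
[[ 3.2e-03  1.0e+00  8.0e-04]
 [ 9.0e-04  8.0e-04 -1.0e+00]
 [-1.0e+00  3.2e-03 -9.0e-04]]
scene 657 ((588.1180419921875, 167.01223754882812), 56.53107833862305) plane [-0.00053512  0.00317054  0.13808397]
high 81 [0.60871237 0.16321451 0.17010103]
top 940 ((588.2176513671875, 167.8906707763672), 56.50729751586914) plane [-0.00062462 -0.00073603  0.13875205]
high 92 [0.60738515 0.16619791 0.17169473]
```

View pics/end.png

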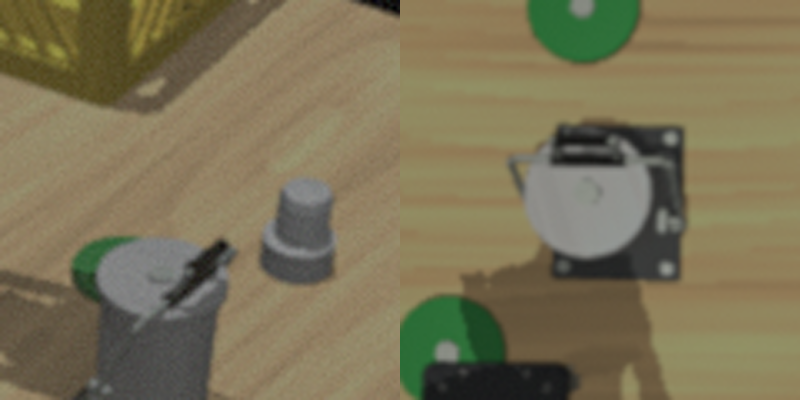

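The bail lies across the lid on the +x side, with its grip at top crop (588,150). The lid is level at z = 0.138 and the arm is clear.

```bash
python3 -c "
from cell import manip
print(manip.close_job())"
```

```text
the job is handed in; nothing more can be done
None
```

The lidded canister's bail is clamped down on the +x side of its lid, and I handed the job in at about 9.6 s of the 32 s allowed. I held the grip loosely between the fingers (about 12 mm open), carried it over along its arc to about 20° past upright, then opened and backed away.

- **Bail:** in the final pictures the grip is at about x 0.608 m, z 0.171 m, against 0.607 and 0.170 expected when clamped. I took one final look with each camera, so the bail being at rest is inferred from that match.
- **Lid:** it is level, with a fitted tilt under 0.004 rad, and its top is at 0.138 m, the same as at the start.
- **Lid centring:** the final circle fit took in the bail wire as well, so it gave no usable centre. In the pictures the lid looks unmoved, and its plug allows only about 4 mm of play.
- **Forces:** every force reading I took stayed under about 5 N. The arm finished clear of everything.

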